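# Gauge a vacuum cleaner's battery well and fit the matching pack

### The arm

A 7-joint arm with a two-finger parallel gripper is mounted at the origin on the work surface. World frame = base frame: x ahead of the robot, y to its left, z up, the work surface at z = 0. Lengths are in m, angles in rad, forces in N, time in s.
With the tool pointing down it reaches from about 0.4 to 0.85 m from the base axis. Payload 10.4 kg.
Tool frame: the origin (TCP) lies between the finger pads; the fingertips stand 19 mm ahead of it and the grasp point (between the pads) is the TCP; z points along the fingers, y is the direction in which the jaws open and shut (so a half turn about z gives the same grasp; the last joint's range is limited). The gripper opens to 85 mm and grips with 20 to 120 N. Pads are 22 mm wide; open, the fingers measure 114 mm over their backs; the gripper's body (76 mm by 85 mm) begins 54 mm behind the grasp point. The pads swing forward as they close: fully open they stand 13 mm farther back than shut.
Start: joints at [1.102, 0.332, -0.065, 1.46, 0.022, 1.35, -0.088], TCP at [0.27, -0.564, 0.25] pointing down, gripper open.
Joint ranges: [-2.6, 2.6], [-0.5, 2.12], [-1.47, 1.34], [0.16, 2.42], [-1.27, 4.41], [0.06, 2.06], [-2.6, 2.6]. Speed limits (rad/s): [2.22, 2.22, 2.79, 2.79, 3.14, 3.14, 3.14].

### API

Orientations are given as a unit quaternion [x, y, z, w].
In Python, from workcell import manip gives the robot as it stands.
- The arm moves only by the shell command python3 -m jog 'ROWS' [FORCE]. ROWS is JSON, a list of rows, each an object with "offset": the shift along the tool's x, y, z as a fraction of full scale, a list of three; "rotation": the turn, a rotation vector about the tool's x, y, z as a fraction of full scale, a list of three; "fingers": the opening, from -1 (shut) to 1 (fully open), so that 0 is half open. A call has 1 to 8 rows; each row shifts and turns the commanded pose from where the row before left it, along the tool's axes as they then stand; what a row does not reach is not made up. Full scale, the value 1, is 0.15 m for a shift and 2 rad for a turn. A row lasts 1/8 s, in which the tool goes at most 62.5 mm and 10.7 degrees, less where a joint would pass 70% of its speed; a pose out of reach is approached as far as the arm can. A call with a number of a shift or a turn outside -1 to 1 is refused whole. A call with a gripper value outside its range is refused whole. The fingers move at their own pace and stop on an object; FORCE is the grip in N (left out, the last holds). Time passes only in rows, so rows that do not move let the fingers close. It gives the time, the measured TCP pose, the force and the opening at its end, in the units of the state.
- manip.get_obs(): the state, without advancing time (a new reading comes with each control period).
- manip.camera(name): name is "side" or "top"; returns the picture (400x640x3 uint8, red, green, blue); there is no depth.
- manip.camera_info(name): a dict with "mtx" (3x3 intrinsics, pixels), "D" ([k1, k2, p1, p2, k3] as OpenCV has them; the pictures are not rectified), "xyz" and "rotation" of the camera in the world. Camera axes: x right, y down, z forward; pixel columns grow to the right and rows downward; lengths in m; the calibration is good to about 2 mm. A picture is of the moment at which its call begins. camera_info takes no time and is no camera call.
- manip.hand_in(): hands the job in, once; it reports no verdict.
Trained networks look in the newest picture that a camera, given by its name, has taken for a name from the list of things; names that differ only in an ending like _2 or _b are one class to them, and where a whole thing is asked for, a point or a joint stands for the part that bears it (a point fixed in the world has none). Each returns a list of dicts, best first, with "conf" (0 to 1); they miss things now and then, are a little off and sometimes report something else, mostly with a low value. They report only what shows in the picture. A call takes as long as a camera call. They do not tell look-alikes from the thing itself.
- manip.recognise(camera, query): "bbox" ([left, top, right, bottom] in pixels, round what is visible of it).
The state is a dict: "clock": time; "joint_pos": joint angles; "joint_velocities": joint speeds; "tau": joint torques, N m; "position": TCP position; "ee_rot": TCP orientation; "ft_force": force on the tool from outside, world axes, zero at the start; "torque": the same for the moment, N m; "grip_width": opening from 0.0 (shut) to 1.0 (fully open).
Only numpy, scipy, OpenCV 4.12 (cv2) and the standard library are available. Lean on these libraries where they do the work, as an engineer would, in place of code of your own. Each camera call takes 0.05 s, during which the arm holds its last target. There are 200 camera calls.

### The job

Pick up the depth rod, lower it into the round battery well of the vacuum cleaner unit until its foot rests on the bottom, and so find out whether the well is the shallow or the deep kind; then stand the rod upright on the bench again, away from the unit. Fit the battery pack whose coloured body is as long as the well is deep: lower it in, without dropping it, until it is fully home and upright with its coloured body flush with the rim. Leave the other pack standing where it is.

Things in the scene. Friction and masses are not known exactly. Their poses are not given: they have to be found in the camera images.
- well (a point): Mouth centre, at rim level 70 mm above the bench, of the round blind well in a fixed dark grey vacuum cleaner unit (180 x 150 x 70 mm, white ring round the well, white hose neck). Vertical, 48 mm across, 4 mm chamfer, flat rigid floor either 32 or 56 mm below the rim: varies, not known beforehand. z up; x towards grille and neck. 50 mm from the end face, 75 mm from the long sides.
- rod_center (a point): Centre, 65 mm above the foot, of the loose depth rod, 130 mm long, standing upright on its flat foot. Lower 70 mm: bare steel, 24 mm across; upper 60 mm: orange grip sleeve, 26 mm across. Yellow ring 32 mm above the foot (level with the rim in a shallow well), green ring at 56 mm (deep well). z along the rod, foot to grip. About 0.3 kg.
- short_pack_center (a point): Centre, 36 mm above its foot, of the short battery pack, loose, standing upright, 72 mm tall: yellow round body 40 mm across, 32 mm long; on top a black round grip cap 28 mm across, 40 mm tall (from 4 mm below to 36 mm above this point). z from foot to cap. About 0.2 kg. Fits the 32 mm well; fully home, this point is 4 mm above the rim.
- long_pack_center (a point): Centre, 48 mm above its foot, of the long battery pack, loose, standing upright, 96 mm tall: green round body 40 mm across, 56 mm long; on top a black round grip cap 28 mm across, 40 mm tall (from 8 to 48 mm above this point). z from foot to cap. About 0.2 kg. Fits the 56 mm well; fully home, this point is 8 mm below the rim.
Things that resemble listed ones, but are neither listed nor needed, are in the scene too. What is shaped like the part that bears short_pack_center but purple is not meant.

How it is judged:
By the outcome, as a careful person would: the job done as asked, in the order asked, and still so for the second after the job is handed in, with the robot touching nothing.
It also fails if it takes over 58 s, if anything falls off the work surface, if the arm or the gripper's body presses on something with over 40 N, if the wrist force passes 120 N, or if a joint passes its speed limit or range.

## Working session

There is one attempt and no reset: what is moved stays moved. The work goes in short steps, Python scripts to look and compute and a shell command to move; the robot and the scene stay as the last step left them, time stands still between calls to the robot, and variables do not carry over. Pictures are saved under pics/ and viewed, about 8 in all and at most 12, crops included, and the job is handed in when it is done.

```bash
mkdir -p pics; ls; cat > h.py <<'E'
import numpy as np, cv2
from workcell import manip
from scipy.spatial.transform import Rotation as R
def cam(n):
    i=manip.camera_info(n); r=np.array(i["rotation"],float)
    r=R.from_quat(r).as_matrix() if r.size==4 else r.reshape(3,3)
    return np.array(i["mtx"],float),np.array(i["D"],float),np.array(i["xyz"],float),r
def ray(n,uv):
    K,D,c,r=cam(n); p=cv2.undistortPoints(np.array([[uv]],float),K,D)[0,0]
    d=r@np.array([p[0],p[1],1]); return c,d/np.linalg.norm(d)
def atz(n,uv,z):
    c,d=ray(n,uv); return c+d*(z-c[2])/d[2]
def proj(n,P):
    K,D,c,r=cam(n); P=np.atleast_2d(P).astype(float)
    return cv2.projectPoints((P-c)@r,np.zeros(3),np.zeros(3),K,D)[0][:,0]
def tri(a,uva,b,uvb):
    c1,d1=ray(a,uva);c2,d2=ray(b,uvb)
    A=np.stack([d1,-d2],1);s=np.linalg.lstsq(A,c2-c1,rcond=None)[0]
    p,q=c1+s[0]*d1,c2+s[1]*d2; return (p+q)/2,np.linalg.norm(p-q)
def save(n,f): 
    im=manip.camera(n); cv2.imwrite(f"pics/{f}.png",im[:,:,::-1]); return im
E
python3 - <<'E'
from h import *
np.set_printoptions(precision=3,suppress=True)
for n in("top","side"):
    save(n,n+"0"); print(n,cam(n)[2],cam(n)[3][:,2],cam(n)[0][0,0])
    for q in("well","rod_center","short_pack_center","long_pack_center"):
        for d in manip.recognise(n,q)[:4]: print(n,q,np.round(d["bbox"],1),round(d["conf"],2))
o=manip.get_obs();print({k:np.round(v,3) for k,v in o.items()})
a=cv2.imread("pics/top0.png")
b=cv2.imread("pics/side0.png")
E
```

```text
pics
top [ 0.484 -0.048  1.104] [ 0.063 -0.019 -0.998] 487.6495813016087
top well [149.4 135.5 230.4 253.2] 0.91
top well [311.8 130.7 325.2 151.3] 0.2
top rod_center [313.7 128.9 326.5 151.5] 0.61
top short_pack_center [375.3 244.4 398.9 262.4] 0.66
top short_pack_center [428.6 227.7 448.1 244.4] 0.64
top short_pack_center [382.7 208.7 402.2 226.5] 0.53
top long_pack_center [147.9 134.9 233.1 255. ] 0.67
top long_pack_center [308.7 221.  327.3 241.6] 0.54
side [0.358 0.453 0.714] [ 0.231 -0.609 -0.758] 408.85479707617594
side well [185.9 269.1 345.9 392.4] 0.56
side rod_center [265.2 164.  278.3 208.2] 0.73
side short_pack_center [382.9 162.1 399.  193. ] 0.93
side short_pack_center [378.8 130.5 395.7 157.6] 0.63
side short_pack_center [352.2 152.6 369.5 184.3] 0.59
side long_pack_center [340.2 196.6 360.2 237.3] 0.97
{'clock': np.float64(0.5), 'joint_pos': array([ 1.102,  0.332, -0.065,  1.46 ,  0.022,  1.35 , -0.089]), 'joint_velocities': array([-0.002, -0.002, -0.001,  0.001, -0.   , -0.   , -0.   ]), 'tau': array([ -0.   , -62.475,   0.049, -39.156,   0.016,   0.002,  -0.   ]), 'position': array([ 0.269, -0.564,  0.25 ]), 'ee_rot': array([0.975, 0.221, 0.   , 0.   ]), 'ft_force': array([-0.67 , -0.391, -0.567]), 'torque': array([ 0.038, -0.014, -0.008]), 'grip_width': np.float64(1.0)}
```

View pics/top0.png

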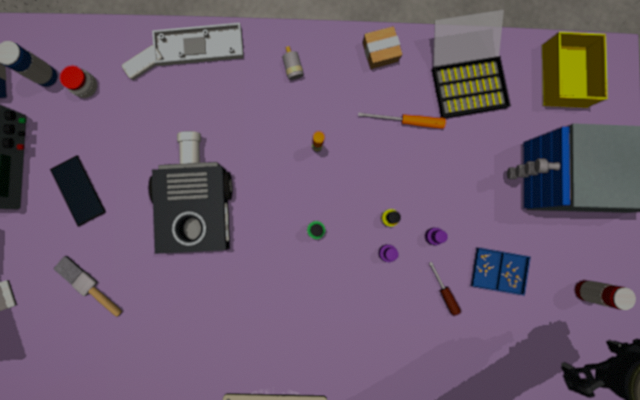

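View pics/side0.png

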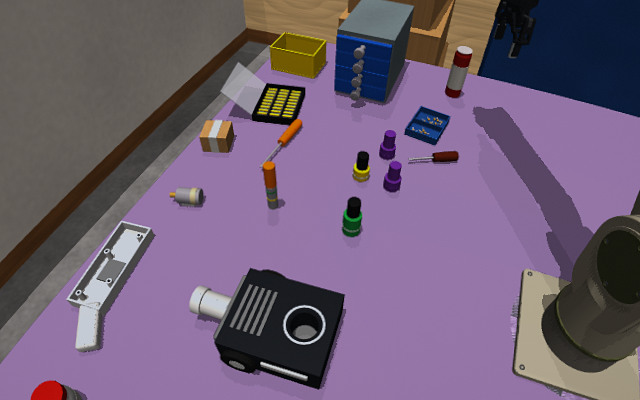

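The rod is at top (319,141) and side (270,186). The long pack is green, at top (316,230) and side (352,217). The short-pack shapes are yellow at top (391,217) and side (361,167), and purple at top (388,253) and (436,236). The yellow one fits the description; purple is ruled out. I'll measure by fitting the silhouettes and check one enlarged crop.

```bash
cat > fit.py <<'E'
from h import *
from scipy.optimize import least_squares
def cyl(x,y,r,z0,z1):
    t=np.linspace(0,2*np.pi,40); return np.concatenate([np.c_[x+r*np.cos(t),y+r*np.sin(t),0*t+z] for z in(z0,z1)])
def box(p): return np.r_[p.min(0),p.max(0)]
HSV=dict(orange=((5,150,60),(18,255,255)),yellow=((24,120,60),(34,255,255)),green=((45,120,40),(80,255,255)))
def mask(im,c,roi):
    h=cv2.cvtColor(im,cv2.COLOR_RGB2HSV); m=cv2.inRange(h,*map(np.array,HSV[c])); z=np.zeros_like(m)
    l,t,r,b=roi; z[t:b,l:r]=m[t:b,l:r]; return z
def mbox(m): v,u=np.nonzero(m); return np.r_[u.min(),v.min(),u.max(),v.max()].astype(float)
def fit(ims,c,rois,r,z0,z1,names=("top","side")):
    bs=[mbox(mask(ims[n],c,rois[n])) for n in names]
    x0=atz(names[0],(bs[0][:2]+bs[0][2:])/2,(z0+z1)/2)[:2]
    f=lambda p:np.concatenate([box(proj(n,cyl(p[0],p[1],r,z0,z1)))-b for n,b in zip(names,bs)])
    s=least_squares(f,x0,loss="soft_l1"); return s.x,np.round(f(s.x),1)
E
python3 - <<'E'
from fit import *
np.set_printoptions(precision=4,suppress=True)
ims={n:cv2.imread(f"pics/{n}0.png")[:,:,::-1].copy() for n in("top","side")}
print("rod",*fit(ims,"orange",dict(top=(305,122,335,160),side=(258,155,285,215)),.013,.07,.13))
print("short",*fit(ims,"yellow",dict(top=(375,205,408,232),side=(345,145,378,190)),.02,0,.032))
print("long",*fit(ims,"green",dict(top=(300,215,335,250),side=(335,190,368,245)),.02,0,.056))
# white ring
for n,roi in(("top",(165,205,212,250)),("side",(275,300,332,348))):
    l,t,r,b=roi; g=cv2.cvtColor(ims[n],cv2.COLOR_RGB2HSV)[t:b,l:r]
    m=((g[:,:,2]>150)&(g[:,:,1]<60)).astype(np.uint8)
    k,lab,st,_=cv2.connectedComponentsWithStats(m); j=1+st[1:,4].argmax()
    cs=cv2.findContours((lab==j).astype(np.uint8),cv2.RETR_EXTERNAL,cv2.CHAIN_APPROX_NONE)[0]
    c=max(cs,key=cv2.contourArea).reshape(-1,2)+[l,t]
    P=np.array([atz(n,q,.07)[:2] for q in c.astype(float)])
    A=np.c_[2*P,np.ones(len(P))];s=np.linalg.lstsq(A,(P**2).sum(1),rcond=None)[0]
    rr=np.hypot(*(P-s[:2]).T); print("ring",n,s[:2],rr.mean(),rr.std())
print("purple",[atz("top",p,.036)[:2] for p in((388,253),(436,236))])
print("purple side",[atz("side",p,.036)[:2] for p in((389,145),(393,178))])
a=cv2.resize(ims["top"][100:280,290:470],None,fx=2.2,fy=2.2,interpolation=3);b=cv2.resize(ims["side"][110:290,240:420],None,fx=2.2,fy=2.2,interpolation=3)
cv2.imwrite("pics/crop1.png",np.hstack([a,b])[:,:,::-1])
E
```

```text
rod [ 0.6723 -0.0792] [-1.4 -2.6  2.1  1.1 -0.8 -0.8  1.7  2. ]
short [ 0.5138 -0.2462] [-2.5 -0.6  4.8  0.5 -1.2 -1.6  1.4  2.3]
long [ 0.483  -0.0804] [-1.8 -1.7  1.1  0.9 -0.9 -2.4  1.7  1.5]Traceback (most recent call last):
  File "<stdin>", line 11, in <module>
ValueError: attempt to get argmax of an empty sequence
```

```bash
cat > ring.py <<'E'
from fit import *
def ring(im,n,roi,th=None):
    l,t,r,b=roi; g=cv2.resize(cv2.cvtColor(im,cv2.COLOR_RGB2GRAY)[t:b,l:r],None,fx=4,fy=4,interpolation=cv2.INTER_CUBIC)
    m=cv2.threshold(g,0,255,cv2.THRESH_OTSU)[1]
    cs=cv2.findContours(m,cv2.RETR_EXTERNAL,cv2.CHAIN_APPROX_NONE)[0]
    c=(max(cs,key=cv2.contourArea).reshape(-1,2)+.5)/4-.5+[l,t]
    P=np.array([atz(n,q,.07)[:2] for q in cv2.convexHull(c.astype(np.float32)).reshape(-1,2).astype(float)])
    (cx,cy),rad=cv2.minEnclosingCircle((P*1000).astype(np.float32))
    s=np.linalg.lstsq(np.c_[2*P,np.ones(len(P))],(P**2).sum(1),rcond=None)[0]
    rr=np.hypot(*(P-s[:2]).T); return s[:2],rr.mean(),rr.std(),len(P)
E
python3 - <<'E'
from ring import *
np.set_printoptions(precision=4,suppress=True)
ims={n:cv2.imread(f"pics/{n}0.png")[:,:,::-1].copy() for n in("top","side")}
print(*ring(ims["top"],"top",(166,206,211,248)));print(*ring(ims["side"],"side",(277,299,332,349)))
print("purple",[atz("top",p,.036)[:2] for p in((388,253),(436,236))])
print("purple side",[atz("side",p,.036)[:2] for p in((389,145),(393,178))])
a=cv2.resize(ims["top"][100:280,290:470],None,fx=2.2,fy=2.2,interpolation=3);b=cv2.resize(ims["side"][110:290,240:420],None,fx=2.2,fy=2.2,interpolation=3)
cv2.imwrite("pics/crop1.png",np.hstack([a,b])[:,:,::-1])
E
```

```text
[0.4792 0.1891] 0.03688062282303674 0.00013857717633843645 54
[0.4805 0.1885] 0.03577194711032408 0.00015083500875454634 60
purple [array([ 0.4356, -0.2404]), array([ 0.4753, -0.3462])]
purple side [array([ 0.4742, -0.3451]), array([ 0.4348, -0.2351])]
```

View pics/crop1.png

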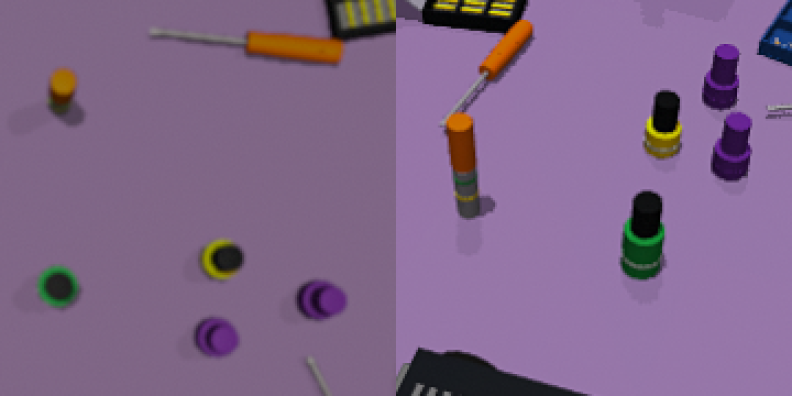

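Side crop: the orange-gripped rod is at left, the yellow pack is at upper right with two purple look-alikes beside it, and the green pack is at bottom centre. That confirms the identities. The well measures about (0.480, 0.189) and the two views agree. Next I square up the tool and move to the rod.

```bash
python3 -m jog '[{"offset":[0,0,0],"rotation":[0,0,0.0743],"fingers":1},{"offset":[0,0,0],"rotation":[0,0,0.0743],"fingers":1},{"offset":[0,0,0],"rotation":[0,0,0.0743],"fingers":1},{"offset":[0.2,-0.28,0],"rotation":[0,0,0],"fingers":0.5},{"offset":[0.23,-0.28,0],"rotation":[0,0,0],"fingers":0.5},{"offset":[0.23,-0.28,0],"rotation":[0,0,0],"fingers":0.5},{"offset":[0.23,-0.28,0],"rotation":[0,0,0],"fingers":0.5},{"offset":[0.23,-0.28,0],"rotation":[0,0,0],"fingers":0.5}]' 60
```

```text
clock: 1.5
position: [0.4384, -0.3525, 0.2506]
ee_rot: [1.0, -0.0, 0.0, 0.0]
ft_force: [0.8, -0.4, -0.0]
grip_width: 0.748
```

```bash
python3 -m jog '[{"offset":[0.26,-0.304,0],"rotation":[0,0,0],"fingers":0.5},{"offset":[0.26,-0.304,0],"rotation":[0,0,0],"fingers":0.5},{"offset":[0.26,-0.304,0],"rotation":[0,0,0],"fingers":0.5},{"offset":[0.26,-0.304,0],"rotation":[0,0,0],"fingers":0.5},{"offset":[0.26,-0.304,0],"rotation":[0,0,0],"fingers":0.5},{"offset":[0.26,-0.304,0],"rotation":[0,0,0],"fingers":0.5},{"offset":[0,0,0.2],"rotation":[0,0,0],"fingers":0.5},{"offset":[0,0,0],"rotation":[0,0,0],"fingers":0.5}]'
python3 - <<'E'
from h import *
i=save("side","side1")
P=manip.get_obs()["position"];print(np.round(P,4))
# rod relative: rod axis points at predicted pose and TCP
for p in((.672,-.079,0),(.672,-.079,.13),P): print(np.round(proj("side",p),1))
a=cv2.resize(i[60:260,180:400],None,fx=3,fy=3,interpolation=3)
cv2.imwrite("pics/c2.png",a[:,:,::-1])
E
```

```text
clock: 2.5
position: [0.6704, -0.0801, 0.2177]
ee_rot: [1.0, 0.0, -0.002, -0.0]
ft_force: [-0.0, -0.8, 0.1]
grip_width: 0.749
[ 0.6709 -0.081   0.2197]
[[273.  205.7]]
[[268.6 164.6]]
[[265.9 129.9]]
```

View pics/c2.png

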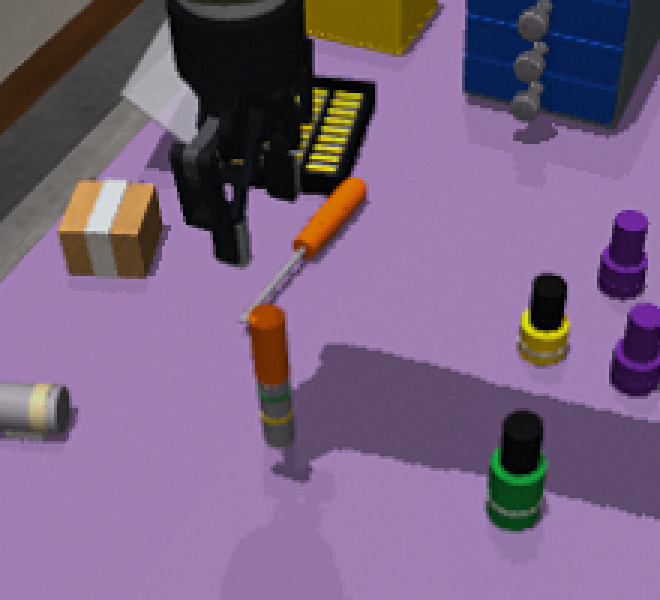

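The view shows the open fingers straddling the rod axis; the rod is at crop (270,375) and matches the projection. Now I descend and grip.

```bash
python3 -m jog '[{"offset":[0,0,0.25],"rotation":[0,0,0],"fingers":0.5},{"offset":[0,0,0.25],"rotation":[0,0,0],"fingers":0.5},{"offset":[0,0,0.26],"rotation":[0,0,0],"fingers":0.5},{"offset":[0,0,0],"rotation":[0,0,0],"fingers":0},{"offset":[0,0,0],"rotation":[0,0,0],"fingers":-1},{"offset":[0,0,0],"rotation":[0,0,0],"fingers":-1},{"offset":[0,0,0],"rotation":[0,0,0],"fingers":-1},{"offset":[0,0,0],"rotation":[0,0,0],"fingers":-1}]' 60
```

```text
clock: 3.55
position: [0.6729, -0.0807, 0.1093]
ee_rot: [1.0, -0.0, 0.002, 0.0]
ft_force: [-1.8, -0.8, 8.1]
grip_width: 0.287
```

```bash
python3 -m jog '[{"offset":[0,0,-0.3],"rotation":[0,0,0],"fingers":-1},{"offset":[0,0,-0.4],"rotation":[0,0,0],"fingers":-1},{"offset":[-0.213,-0.299,-0.1],"rotation":[0,0,0],"fingers":-1},{"offset":[-0.213,-0.299,0],"rotation":[0,0,0],"fingers":-1},{"offset":[-0.213,-0.299,0],"rotation":[0,0,0],"fingers":-1},{"offset":[-0.213,-0.299,0],"rotation":[0,0,0],"fingers":-1},{"offset":[-0.213,-0.299,0],"rotation":[0,0,0],"fingers":-1},{"offset":[-0.213,-0.299,0],"rotation":[0,0,0],"fingers":-1}]'
python3 -m jog '[{"offset":[0,0,0],"rotation":[0,0,0],"fingers":-1}]'
python3 - <<'E'
from h import *
i=save("side","side3");t=save("top","top3")
for _ in range(3):
  o=manip.get_obs();print(np.round(o["position"],4),np.round(o["ft_force"],1))
a=cv2.resize(i[130:380,190:430],None,fx=1.8,fy=1.8,interpolation=3);b=cv2.resize(t[100:280,130:270],None,fx=2.5,fy=2.5,interpolation=3)
cv2.imwrite("pics/c3.png",np.hstack([a,b])[:,:,::-1])
E
```

```text
clock: 4.55
position: [0.4787, 0.1901, 0.2272]
ee_rot: [1.0, -0.0, 0.001, 0.0]
ft_force: [1.3, 0.5, -3.1]
grip_width: 0.29
clock: 4.68
position: [0.4772, 0.1932, 0.2276]
ee_rot: [1.0, 0.004, 0.001, -0.0]
ft_force: [1.3, -0.8, -3.3]
grip_width: 0.286
[0.4799 0.1888 0.2271] [ 0.4 -1.5 -3.4]
[0.4799 0.1888 0.2271] [ 0.4 -1.5 -3.4]
[0.4799 0.1888 0.2271] [ 0.4 -1.5 -3.4]
```

View pics/c3.png

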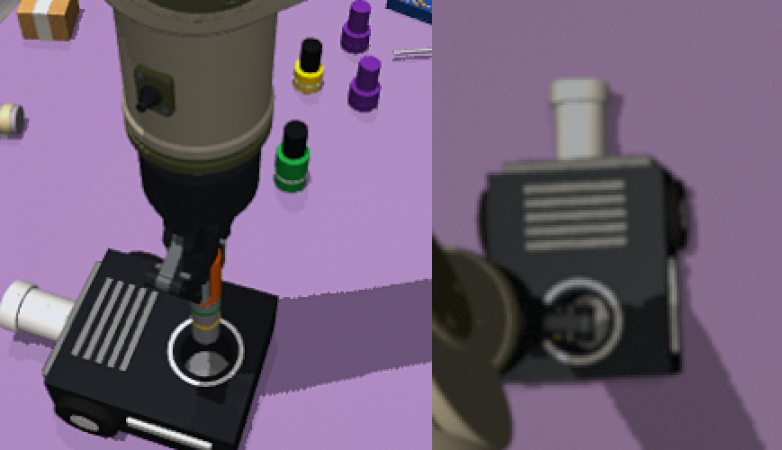

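The rod is held upright with its foot above the ring: foot at crop (205,335), ring centre at (205,350). Lowering it.

```bash
python3 -m jog '[{"offset":[0,0,0.17],"rotation":[0,0,0],"fingers":-1},{"offset":[0,0,0.17],"rotation":[0,0,0],"fingers":-1},{"offset":[0,0,0.13],"rotation":[0,0,0],"fingers":-1},{"offset":[0,0,0],"rotation":[0,0,0],"fingers":-1}]' 40
python3 -m jog '[{"offset":[0,0,0.013],"rotation":[0,0,0],"fingers":-1},{"offset":[0,0,0.013],"rotation":[0,0,0],"fingers":-1},{"offset":[0,0,0.013],"rotation":[0,0,0],"fingers":-1}]'
```

```text
clock: 5.28
position: [0.4798, 0.1871, 0.1547]
ee_rot: [1.0, -0.001, -0.001, 0.001]
ft_force: [-0.5, -0.9, -2.6]
grip_width: 0.287
clock: 5.65
position: [0.4801, 0.1888, 0.1504]
ee_rot: [1.0, -0.0, 0.0, -0.0]
ft_force: [-0.6, -0.3, -3.4]
grip_width: 0.288
```

```bash
python3 -m jog '[{"offset":[0,0,0.013],"rotation":[0,0,0],"fingers":-1},{"offset":[0,0,0.013],"rotation":[0,0,0],"fingers":-1}]'
```

```text
clock: 5.9
position: [0.4798, 0.1888, 0.146]
ee_rot: [1.0, 0.0, 0.0, 0.0]
ft_force: [-0.8, -0.2, -3.6]
grip_width: 0.292
```

```bash
python3 -m jog '[{"offset":[0,0,0.013],"rotation":[0,0,0],"fingers":-1},{"offset":[0,0,0.013],"rotation":[0,0,0],"fingers":-1}]'
```

```text
clock: 6.15
position: [0.4798, 0.1888, 0.142]
ee_rot: [1.0, -0.0, 0.0, 0.0]
ft_force: [0.2, 0.1, -3.6]
grip_width: 0.291
```

```bash
python3 -m jog '[{"offset":[0,0,0.013],"rotation":[0,0,0],"fingers":-1},{"offset":[0,0,0.013],"rotation":[0,0,0],"fingers":-1}]'
```

```text
clock: 6.4
position: [0.4798, 0.1888, 0.1381]
ee_rot: [1.0, 0.0, 0.0, 0.0]
ft_force: [1.1, -0.6, -3.5]
grip_width: 0.29
```

```bash
python3 -m jog '[{"offset":[0,0,0.03],"rotation":[0,0,0],"fingers":-1},{"offset":[0,0,0.03],"rotation":[0,0,0],"fingers":-1},{"offset":[0,0,0.013],"rotation":[0,0,0],"fingers":-1}]'
```

```text
clock: 6.78
position: [0.4796, 0.1887, 0.1268]
ee_rot: [1.0, 0.0, -0.0, 0.0]
ft_force: [-0.2, 0.0, -3.3]
grip_width: 0.292
```

```bash
python3 -m jog '[{"offset":[0,0,0.013],"rotation":[0,0,0],"fingers":-1},{"offset":[0,0,0.01],"rotation":[0,0,0],"fingers":-1}]'
```

```text
clock: 7.02
position: [0.4798, 0.1888, 0.1238]
ee_rot: [1.0, -0.0, 0.0, 0.0]
ft_force: [0.3, -0.0, -3.4]
grip_width: 0.286
```

```bash
python3 -m jog '[{"offset":[0,0,0.01],"rotation":[0,0,0],"fingers":-1},{"offset":[0,0,0.01],"rotation":[0,0,0],"fingers":-1}]'
```

```text
clock: 7.28
position: [0.481, 0.1894, 0.1228]
ee_rot: [1.0, 0.0, 0.001, -0.0]
ft_force: [-3.1, -0.4, 21.2]
grip_width: 0.286
```

```bash
python3 -m jog '[{"offset":[0,0,0.007],"rotation":[0,0,0],"fingers":-1},{"offset":[0,0,0],"rotation":[0,0,0],"fingers":-1}]'
python3 - <<'E'
from h import *
i=save("side","side4")
o=manip.get_obs();print(np.round(o["position"],4),np.round(o["ft_force"],1))
a=cv2.resize(i[230:360,230:370],None,fx=4,fy=4,interpolation=3)
cv2.imwrite("pics/c4.png",a[:,:,::-1])
E
```

```text
clock: 7.52
position: [0.4814, 0.1896, 0.1228]
ee_rot: [1.0, 0.0, 0.002, -0.0]
ft_force: [-5.0, -2.1, 22.1]
grip_width: 0.289
[0.4814 0.1896 0.1228] [-4.4 -1.6 22. ]
```

View pics/c4.png

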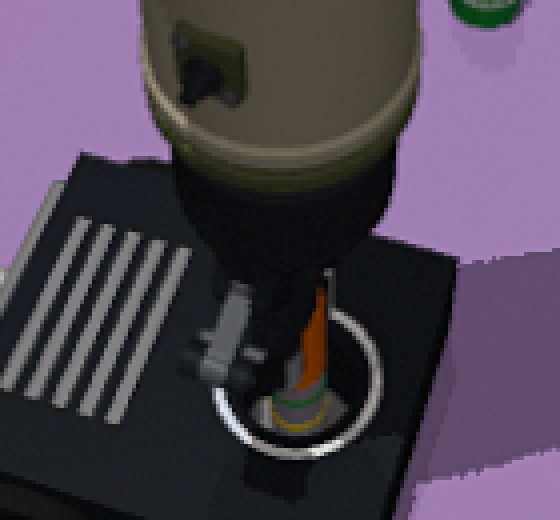

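The rod's foot touched at TCP z 0.1228 with about 25 N of added force, so the floor is at about 0.0135 m, which is 56 mm below the rim. In the crop the yellow ring is inside the well and the green ring is near rim level. The well is deep, so the green pack is the one to fit. I'm returning the rod to its open spot.

```bash
python3 -m jog '[{"offset":[0,0,-0.1],"rotation":[0,0,0],"fingers":-1},{"offset":[0,0,-0.35],"rotation":[0,0,0],"fingers":-1},{"offset":[0,0,-0.35],"rotation":[0,0,0],"fingers":-1},{"offset":[0.213,0.299,0],"rotation":[0,0,0],"fingers":-1},{"offset":[0.213,0.299,0],"rotation":[0,0,0],"fingers":-1},{"offset":[0.213,0.299,0],"rotation":[0,0,0],"fingers":-1},{"offset":[0.213,0.299,0],"rotation":[0,0,0],"fingers":-1},{"offset":[0.213,0.299,0],"rotation":[0,0,0],"fingers":-1}]' 50
python3 -m jog '[{"offset":[0.213,0.299,0],"rotation":[0,0,0],"fingers":-1},{"offset":[0,0,0.25],"rotation":[0,0,0],"fingers":-1},{"offset":[0,0,0.25],"rotation":[0,0,0],"fingers":-1},{"offset":[0,0,0.2],"rotation":[0,0,0],"fingers":-1},{"offset":[0,0,0],"rotation":[0,0,0],"fingers":-1},{"offset":[0,0,0],"rotation":[0,0,0],"fingers":-1}]'
```

```text
clock: 8.57
position: [0.6403, -0.037, 0.2401]
ee_rot: [1.0, 0.0, 0.0, -0.0]
ft_force: [0.7, 1.0, -3.0]
grip_width: 0.291
clock: 9.32
position: [0.6722, -0.0804, 0.1365]
ee_rot: [1.0, -0.0, 0.001, 0.0]
ft_force: [0.9, 0.7, -3.1]
grip_width: 0.291
```

```bash
python3 -m jog '[{"offset":[0,0,0.08],"rotation":[0,0,0],"fingers":-1},{"offset":[0,0,0.07],"rotation":[0,0,0],"fingers":-1},{"offset":[0,0,0.01],"rotation":[0,0,0],"fingers":-1},{"offset":[0,0,0.01],"rotation":[0,0,0],"fingers":-1}]'
```

```text
clock: 9.82
position: [0.6716, -0.0803, 0.1093]
ee_rot: [1.0, 0.0, 0.0, 0.0]
ft_force: [-0.4, -0.6, -3.8]
grip_width: 0.288
```

```bash
python3 -m jog '[{"offset":[0,0,0.007],"rotation":[0,0,0],"fingers":-1},{"offset":[0,0,0.007],"rotation":[0,0,0],"fingers":-1}]'
```

```text
clock: 10.07
position: [0.6723, -0.0804, 0.109]
ee_rot: [1.0, -0.0, 0.001, 0.0]
ft_force: [-2.7, 0.2, 11.3]
grip_width: 0.287
```

```bash
python3 -m jog '[{"offset":[0,0,-0.008],"rotation":[0,0,0],"fingers":-0.3},{"offset":[0,0,0],"rotation":[0,0,0],"fingers":0},{"offset":[0,0,0],"rotation":[0,0,0],"fingers":0.5},{"offset":[0,0,0],"rotation":[0,0,0],"fingers":0.5},{"offset":[0,0,-0.2],"rotation":[0,0,0],"fingers":0.5},{"offset":[0,0,-0.3],"rotation":[0,0,0],"fingers":0.5},{"offset":[-0.3,0,0],"rotation":[0,0,0],"fingers":0.5},{"offset":[-0.3,0,0],"rotation":[0,0,0],"fingers":0.5}]'
python3 - <<'E'
from fit import *
i={n:save(n,n+"5") for n in("top","side")}
np.set_printoptions(precision=4,suppress=True)
print("long side",*fit(i,"green",dict(side=(335,190,368,245)),.02,0,.056,("side",)))
j={"top":cv2.imread("pics/top0.png")[:,:,::-1].copy()}
print("long top0",*fit(j,"green",dict(top=(300,215,335,250)),.02,0,.056,("top",)))
print("rod side",*fit(i,"orange",dict(side=(258,155,285,215)),.013,.07,.13,("side",)))
a=cv2.resize(i["side"][100:260,220:400],None,fx=3,fy=3,interpolation=3)
cv2.imwrite("pics/c5.png",a[:,:,::-1])
E
```

```text
clock: 11.08
position: [0.5807, -0.0802, 0.1838]
ee_rot: [1.0, 0.0, 0.001, 0.0]
ft_force: [-0.0, -0.1, 0.3]
grip_width: 0.752
long side [ 0.4838 -0.0798] [-1.4 -2.3  1.2  1.6]
long top0 [ 0.4821 -0.0809] [-1.6 -1.3  1.3  1.3]
rod side [ 0.672  -0.0817] [-1.1 -1.5  1.3  1.2]
```

View pics/c5.png

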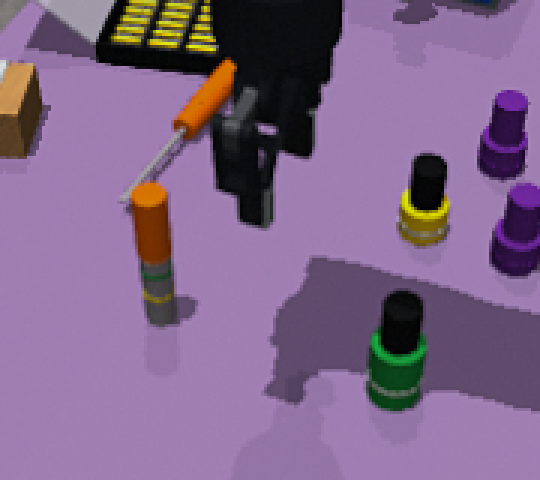

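The rod stands upright at crop (155,260), fitted at (0.672, -0.082). The green pack is at (0.483, -0.080). Grasping it by the cap next.

```bash
python3 -m jog '[{"offset":[-0.325,0,0],"rotation":[0,0,0],"fingers":0.5},{"offset":[-0.325,0,0],"rotation":[0,0,0],"fingers":0.5},{"offset":[0,0,0.2],"rotation":[0,0,0],"fingers":0.5},{"offset":[0,0,0.2],"rotation":[0,0,0],"fingers":0.5},{"offset":[0,0,0.2],"rotation":[0,0,0],"fingers":0.5},{"offset":[0,0,0.08],"rotation":[0,0,0],"fingers":0.3},{"offset":[0,0,0],"rotation":[0,0,0],"fingers":0},{"offset":[0,0,0],"rotation":[0,0,0],"fingers":-0.1}]' 50
python3 -m jog '[{"offset":[0,0,0],"rotation":[0,0,0],"fingers":-1},{"offset":[0,0,0],"rotation":[0,0,0],"fingers":-1},{"offset":[0,0,0],"rotation":[0,0,0],"fingers":-1},{"offset":[0,0,0],"rotation":[0,0,0],"fingers":-1}]'
```

```text
clock: 12.18
position: [0.4849, -0.0804, 0.0825]
ee_rot: [1.0, -0.0, 0.001, 0.0]
ft_force: [0.6, -0.2, 0.3]
grip_width: 0.45
clock: 12.68
position: [0.4849, -0.0804, 0.0827]
ee_rot: [1.0, -0.0, 0.001, 0.0]
ft_force: [-0.6, 1.2, 6.5]
grip_width: 0.316
```

```bash
python3 -m jog '[{"offset":[0,0,-0.2],"rotation":[0,0,0],"fingers":-1},{"offset":[0,0,-0.3],"rotation":[0,0,0],"fingers":-1},{"offset":[0,0,-0.3],"rotation":[0,0,0],"fingers":-1},{"offset":[0,-0.36,0],"rotation":[0,0,0],"fingers":-1},{"offset":[0,-0.36,0],"rotation":[0,0,0],"fingers":-1},{"offset":[0,-0.36,0],"rotation":[0,0,0],"fingers":-1},{"offset":[-0.01,-0.36,0],"rotation":[0,0,0],"fingers":-1},{"offset":[-0.01,-0.35,0],"rotation":[0,0,0],"fingers":-1}]'
python3 -m jog '[{"offset":[0,0,0],"rotation":[0,0,0],"fingers":-1},{"offset":[0,0,0.12],"rotation":[0,0,0],"fingers":-1},{"offset":[0,0,0],"rotation":[0,0,0],"fingers":-1},{"offset":[0,0,0],"rotation":[0,0,0],"fingers":-1}]'
python3 - <<'E'
from fit import *
np.set_printoptions(precision=4,suppress=True)
i={n:save(n,n+"6") for n in("top","side")}
o=manip.get_obs();z=o["position"][2]-.0827;print(np.round(o["position"],4),np.round(o["ft_force"],1))
for n,roi in(("side",(255,225,345,345)),("top",(160,190,215,245))):
    m=mask(i[n],"green",roi); print(n,m.sum()//255)
    if m.any(): print(mbox(m))
print("held side",*fit(i,"green",dict(side=(255,225,345,345)),.02,z,z+.056,("side",)))
a=cv2.resize(i["side"][210:360,220:370],None,fx=3,fy=3,interpolation=3);b=cv2.resize(i["top"][170:270,140:240],None,fx=3,fy=3,interpolation=3)
b=cv2.copyMakeBorder(b,0,150,0,0,0)
cv2.imwrite("pics/c6.png",np.hstack([a,b])[:,:,::-1])
E
```

```text
clock: 13.68
position: [0.4807, 0.1898, 0.2017]
ee_rot: [1.0, -0.0, 0.0, 0.0]
ft_force: [1.2, -0.0, -1.6]
grip_width: 0.309
clock: 14.18
position: [0.4811, 0.1871, 0.1832]
ee_rot: [1.0, -0.001, -0.0, 0.0]
ft_force: [-1.1, 0.1, -1.3]
grip_width: 0.314
[0.4813 0.1876 0.1837] [ 1.  -0.2 -1.3]
side 396
[292. 293. 316. 325.]
top 35
[179. 219. 189. 238.]
held side [0.479  0.1879] [-1.3 -5.3  1.3  2.3]
```

View pics/c6.png

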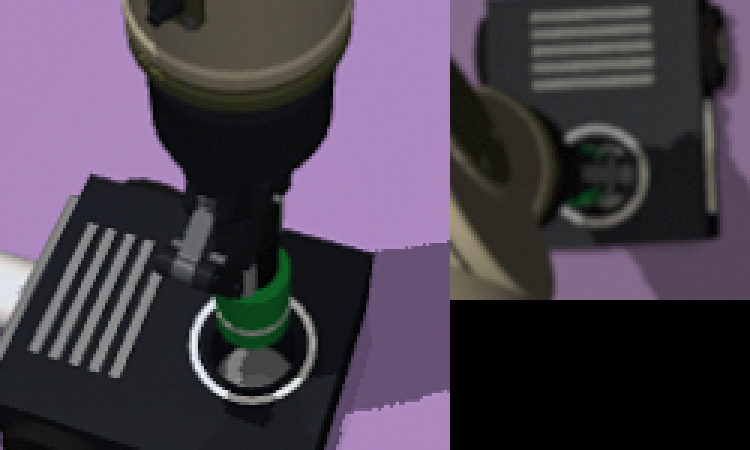

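The pack is upright over the ring. It fits at (0.479, 0.188) against the well at (0.480, 0.1885), so I nudge it about 1 mm and lower.

```bash
python3 -m jog '[{"offset":[0.007,-0.005,0.08],"rotation":[0,0,0],"fingers":-1},{"offset":[0,0,0.08],"rotation":[0,0,0],"fingers":-1},{"offset":[0,0,0.02],"rotation":[0,0,0],"fingers":-1},{"offset":[0,0,0.02],"rotation":[0,0,0],"fingers":-1}]'
```

```text
clock: 14.78
position: [0.482, 0.1889, 0.1531]
ee_rot: [1.0, 0.0, -0.0, 0.0]
ft_force: [0.6, -0.5, -2.4]
grip_width: 0.31
```

```bash
python3 -m jog '[{"offset":[0,0,0.02],"rotation":[0,0,0],"fingers":-1},{"offset":[0,0,0.02],"rotation":[0,0,0],"fingers":-1},{"offset":[0,0,0.02],"rotation":[0,0,0],"fingers":-1}]'
```

```text
clock: 15.15
position: [0.4821, 0.1889, 0.1443]
ee_rot: [1.0, -0.0, 0.0, 0.0]
ft_force: [-0.1, -0.1, -2.3]
grip_width: 0.314
```

```bash
python3 -m jog '[{"offset":[0,0,0.03],"rotation":[0,0,0],"fingers":-1},{"offset":[0,0,0.03],"rotation":[0,0,0],"fingers":-1},{"offset":[0,0,0.03],"rotation":[0,0,0],"fingers":-1},{"offset":[0,0,0.03],"rotation":[0,0,0],"fingers":-1}]'
```

```text
clock: 15.65
position: [0.482, 0.1889, 0.1261]
ee_rot: [1.0, 0.0, -0.0, 0.0]
ft_force: [1.0, -0.6, -0.8]
grip_width: 0.311
```

```bash
python3 -m jog '[{"offset":[0,0,0.04],"rotation":[0,0,0],"fingers":-1},{"offset":[0,0,0.04],"rotation":[0,0,0],"fingers":-1},{"offset":[0,0,0.04],"rotation":[0,0,0],"fingers":-1},{"offset":[0,0,0.03],"rotation":[0,0,0],"fingers":-1}]'
```

```text
clock: 16.15
position: [0.482, 0.1889, 0.1034]
ee_rot: [1.0, -0.0, -0.0, 0.0]
ft_force: [1.4, -0.4, -1.0]
grip_width: 0.314
```

```bash
python3 -m jog '[{"offset":[0,0,0.02],"rotation":[0,0,0],"fingers":-1},{"offset":[0,0,0.013],"rotation":[0,0,0],"fingers":-1},{"offset":[0,0,0.007],"rotation":[0,0,0],"fingers":-1}]'
```

```text
clock: 16.52
position: [0.4821, 0.1889, 0.0979]
ee_rot: [1.0, -0.0, 0.0, 0.0]
ft_force: [-0.0, 0.3, -1.1]
grip_width: 0.318
```

```bash
python3 -m jog '[{"offset":[0,0,0.007],"rotation":[0,0,0],"fingers":-1},{"offset":[0,0,0.005],"rotation":[0,0,0],"fingers":-1}]'
```

```text
clock: 16.77
position: [0.4824, 0.1891, 0.0967]
ee_rot: [1.0, -0.0, 0.0, -0.0]
ft_force: [-2.4, -1.3, 10.9]
grip_width: 0.318
```

Contact came at TCP z 0.0967, exactly the expected fully-home height. Releasing, rising and looking.

```bash
python3 -m jog '[{"offset":[0,0,-0.004],"rotation":[0,0,0],"fingers":-0.2},{"offset":[0,0,0],"rotation":[0,0,0],"fingers":0.2},{"offset":[0,0,0],"rotation":[0,0,0],"fingers":0.4},{"offset":[0,0,0],"rotation":[0,0,0],"fingers":0.4},{"offset":[0,0,-0.2],"rotation":[0,0,0],"fingers":0.4},{"offset":[0,0,-0.3],"rotation":[0,0,0],"fingers":0.4},{"offset":[0,0,-0.3],"rotation":[0,0,0],"fingers":0.4},{"offset":[0,0,-0.3],"rotation":[0,0,0],"fingers":0.4}]'
python3 -m jog '[{"offset":[0,0.35,0],"rotation":[0,0,0],"fingers":0.4},{"offset":[0,0.35,0],"rotation":[0,0,0],"fingers":0.4},{"offset":[0,0.35,0],"rotation":[0,0,0],"fingers":0.4},{"offset":[0,0.35,0],"rotation":[0,0,0],"fingers":0.4},{"offset":[0,0,0],"rotation":[0,0,0],"fingers":0.4}]'
python3 - <<'E'
from fit import *
np.set_printoptions(precision=4,suppress=True)
i={n:save(n,n+"7") for n in("top","side")}
print("green top z=.07:",[atz(n,(b[:2]+b[2:])/2,.07)[:2] for n,b in((n,mbox(mask(i[n],"green",r))) for n,r in(("side",(270,290,340,350)),("top",(160,200,215,250))))])
a=cv2.resize(i["side"][130:350,200:420],None,fx=2.2,fy=2.2,interpolation=3);b=cv2.resize(i["top"][190:260,150:230],None,fx=3.5,fy=3.5,interpolation=3)
b=cv2.copyMakeBorder(b,0,a.shape[0]-b.shape[0],0,0,0)
cv2.imwrite("pics/c7.png",np.hstack([a,b])[:,:,::-1])
E
```

```text
clock: 17.77
position: [0.4819, 0.1889, 0.2632]
ee_rot: [1.0, 0.0, 0.0, 0.0]
ft_force: [0.1, -0.1, 0.5]
grip_width: 0.7
clock: 18.4
position: [0.4818, -0.0255, 0.2616]
ee_rot: [1.0, -0.004, -0.0, 0.001]
ft_force: [0.3, -0.0, -0.7]
grip_width: 0.702
green top z=.07: [array([0.4788, 0.1959]), array([0.4816, 0.1839])]
```

View pics/c7.png

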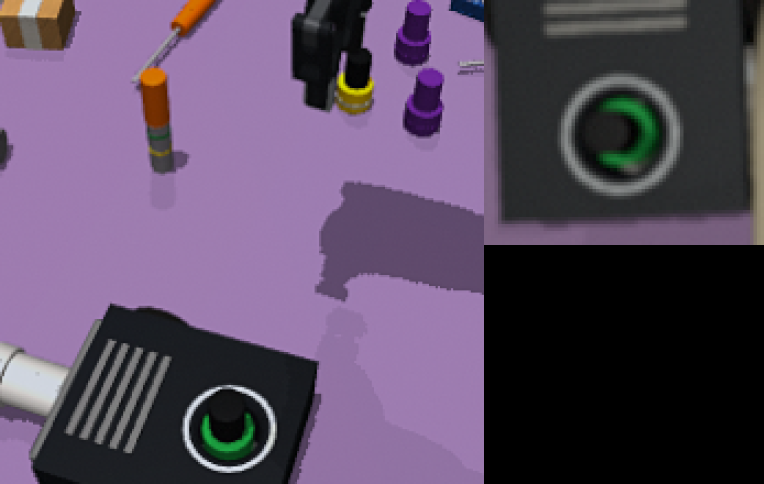

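The green pack sits in the ring, upright, at crop (228,430). The rod stands at (155,120), and the yellow pack is untouched at (355,85). The gripper is clear of everything.

```bash
python3 -c "
from workcell import manip
print(manip.hand_in())"
```

```text
the job is handed in; nothing more can be done
None
```

The well is the deep kind (56 mm). The green long pack is fitted and fully home in it, and the job was handed in at about 18.5 s of the 58 s allowed.

- **Depth:** the rod's foot touched the floor with the gripper at z = 0.1228 m. That puts the floor about 13.5 mm above the bench, against 14 mm expected for a deep well. The picture also showed the yellow ring down inside the well.
- **Rod:** it stands upright again where it started, at about (0.672, -0.081).
- **Long pack:** I lowered it under grip until it touched the floor at z = 0.0967 m, exactly 14 mm above its bench-standing height. I then released it.
- **Final pictures:** they show the pack upright in the well, the rod standing, the yellow pack and both purple look-alikes undisturbed, and the gripper clear of everything.
- **Forces:** the highest wrist reading was about 22 N, when the rod touched the floor.

One check was no use. Locating the seated pack by its green colour gave y = 0.196 from the side camera and 0.184 from the top one. The cap hides part of the green, so I relied on the contact height and the pictures instead.

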